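# Back out an interrupted stroke on a hand press with an anti-return ratchet

## Task

The stroke of this hand press was stopped half-way and its anti-return pawl holds the lever down. Throw the yellow pawl right over, off its ratchet wheel, so that it lies back on its rest peg, then, never forcing the lever against the pawl, swing it all the way up and back to its stop to lift the punch out of the die, and slide the die forward until it rests against the red front stop. Leave the pawl thrown back, the lever up, and the other things on the bench where they stand.

Things in the scene. Friction and masses are not known exactly. Their poses are not given: they have to be found in the camera images.
- press: Blue rack-and-pinion press, bolted down. Origin: on the bench under its ram. Press frame: x to the rear (column side), y to its left, z up; in mm: base plate x -185 to 115, y -65 to 65, top z 30; die guide rails, inner faces y -34 and 34, top z 42; head x -35 to 114, y -35 to 35, z 125 to 205; ram a 24 mm square bar on the axis, top z 245 when down, 270 when up, with an 18 mm punch below
- front_stop (a point): middle of the rear face of the red stop bar across the front of the base plate, at its foot: x -170, y 0, z 30 in the press frame (mm); the bar is 12 mm high
- pinion (a point): centre of the pinion shaft, which runs along press y: x 24, y 0, z 165 in the press frame (mm). It carries the lever on the press's right (in the plane y -60) and a steel ratchet wheel with 12 teeth, radius 36, 12 mm wide, on the left (y 47 to 59)
- lever_ball (a point): centre of the red ball, 36 mm in diameter, at the end of the press lever, 165 mm from the pinion axis, in the plane y -60 of the press; the steel rod is 12 mm thick
- lever (a joint): rad: 0 at the bottom stop, ball leaning 50 degrees from vertical to the front (press -x); grows as the ball swings up and to the rear, upright at 0.87, top stop at 1.2. Stays where it is left; takes about 6 N at the ball. Starts at 0 to 0.3. With the pawl on the wheel it locks at 0.35 to 0.45, a little springy: do not force it. The ram rises 21 mm per rad; the punch is clear of the die above 0.75
- pawl_pivot (a point): pivot pin of the pawl, along press y: x 68, y 53 (middle of the pawl), z 211 in the press frame (mm). It sits on a steel lug on the head's left side (lug x 54 to 114, y 23 to 35, top z 225)
- pawl_tab (a point): centre of the pawl's yellow thumb tab, a plate 26 mm wide along press y, 22 mm long and 6 mm thick, 42 mm from the pawl pivot (its outer edge at 53). With the pawl on the wheel the tab stands nearly upright over the pivot, leaning 15 degrees to the front
- pawl (a joint): rad: about 0 (-0.05 to 0.2) with the toe on the wheel; grows as the tab is pushed to the rear (press +x) and down. A 49 mm arm runs from the pivot forward and down to the toe, 90 degrees from the tab, and swings up as the tab goes back. Free (under 2 N), held by its weight: does not go over if let go below 0.9, over to its rest peg at 1.9 (tab level, to the rear) if let go above 1.2
- die: loose aluminium die, 0.4 to 0.8 kg, sliding on the base plate between the rails. Origin: under its cavity's centre; axes like the press's. In mm: shoe plate x -125 to 32, y -30 to 30, 12 thick; die block x -32 to 32, 40 high, with a cavity 32 square, 28 deep, in which the punch stands at the start. The origin starts at press x -3 to 1 and is at x -45 when the shoe meets the front stop
- die_post (a point): centre of the blue knob, 22 mm in diameter, on the die's upright pull post, 105 mm in front of the die's origin and 67 mm above the die's underside (97 above the bench). Below the knob the steel post is 14 mm in diameter, from 12 to 62 mm above the die's underside
- parts_box: bystander: open orange plastic box 70 x 90 x 35 mm, origin under its centre
- powder_jar: bystander: amber glass jar with white lid, 60 mm in diameter, 85 mm high, origin under its centre
- spare_punch: bystander: stepped steel punch standing on its 40 mm foot, 70 mm high, origin under its centre
Things that resemble listed ones, but are neither listed nor needed, are in the scene too. What is meant by the die is not green, and is the smaller of those in its own colour.

How it is judged:
By the outcome, as a careful person would: the job done as asked, in the order asked, and still so for the second after the job is handed in, with the robot touching nothing.
It also fails if it takes over 56 s, if anything falls off the work surface, if the arm or the gripper's body presses on something with over 40 N, if the wrist force passes 120 N, or if a joint passes its speed limit or range.

## Robot

A 6-joint arm with a two-finger parallel gripper is mounted at the origin on the work surface. World frame = base frame: x ahead of the robot, y to its left, z up, the work surface at z = 0. Lengths are in mm, angles in rad, forces in N, time in s.
With the tool pointing down it reaches from about 275 to 1000 mm from the base axis. Payload 8.4 kg.
Tool frame: the origin (TCP) lies midway between the tips of the shut fingers; the grasp point (between the pads) lies 19 mm behind it; z points along the fingers, y is the line along which they close (so a half turn about z gives the same grasp; the last joint's range is limited). The gripper opens to 85 mm and grips with 20 to 120 N. Pads are 22 mm wide; open, the fingers measure 114 mm over their backs; the gripper's body (76 mm by 85 mm) begins 54 mm behind the grasp point. The pads swing forward as they close: fully open they stand 13 mm farther back than shut.
Start: joints at [1.345, 0.353, 1.633, -0, 1.155, -0.002], TCP at [138.709, 609.416, 231.281] pointing down, gripper open.
Joint ranges: [-2.63, 2.63], [-0.92, 2.1], [0.06, 2.66], [-1.3, 4.44], [0, 2.69], [-3.02, 3.02]. Speed limits (rad/s): [2.22, 2.22, 2.79, 3.14, 3.14, 3.14].

## Interface

Orientations are given as [roll, pitch, yaw] about the fixed x, y, z axes, in that order (R = Rz(yaw) Ry(pitch) Rx(roll)).
In Python, from rig import r gives the robot as it stands.
- The arm moves only by the shell command python3 -m inch 'ROWS' [OPENING] [FORCE]. ROWS is JSON, a list that holds one entry, the list of rows, each a list of 6 numbers: the shift along the tool's x, y, z scaled (see below), then the turn, a rotation vector about the tool's x, y, z scaled (see below). In form: [[[tx, ty, tz, wx, wy, wz], ...]]. A call has 1 to 8 rows; each row is the pose to reach, as a shift and turn from the pose commanded when the call began, along the tool's axes at that moment, turning the shorter way round; what a row does not reach only later rows make up. The controller multiplies each number of a shift by 20 cm and each number of a turn by pi rad. A row lasts 1/12 s, in which the tool goes at most 41.7 mm and 7.16 degrees, less where a joint would pass 70% of its speed; a pose out of reach is approached as far as the arm can. A call with a number of a shift or a turn outside -1 to 1 is refused whole. A call with a gripper value outside its range is refused whole. OPENING is the gripper's target within -1 to 1 (fully open at 1, half-way at 0, shut at -1), set as the call begins (- or left out, the last holds). The fingers move at their own pace and stop on an object; FORCE is the grip in N (left out, the last holds). Time passes only in rows, so rows that repeat a pose let the fingers close. It gives the time, the measured TCP pose, the force, the opening and the grip force at its end, in the units of the state.
- r.sense(): the state, without advancing time (a new reading comes with each control period).
- r.grab_frame(name): name is "side" or "top"; returns the picture (384x512x3 uint8, red, green, blue); there is no depth.
- r.camera_info(name): a dict with "K" (3x3 intrinsics, pixels), "distortion" ([k1, k2, p1, p2, k3] as OpenCV has them; the pictures are not rectified), "rvec" (rotation vector, rad) and "tvec" (3), from world to camera coordinates, as OpenCV has them. Camera axes: x right, y down, z forward; pixel columns grow to the right and rows downward; lengths in mm; the calibration is good to about 2 mm. A picture is of the moment at which its call begins. camera_info takes no time and is no camera call.
- r.sign_off(): hands the job in; it is judged then, once.
The state is a dict: "clock": time; "qpos": joint angles; "qvel": joint speeds; "joint_efforts": joint torques, N m; "eef_pos": TCP position; "tcp_rot": TCP orientation; "contact_force": force on the tool from outside, world axes, zero at the start; "wrist_torque": the same for the moment, N m; "opening": opening from 0.0 (shut) to 1.0 (fully open); "grasp_force": force on a finger pad.
Only numpy, scipy, OpenCV 4.12 (cv2) and the standard library are available. Lean on these libraries where they do the work, as an engineer would, in place of code of your own. Each camera call takes 0.05 s, during which the arm holds its last target. There are 200 camera calls.

## Working session

There is one attempt and no reset: what is moved stays moved. The work goes in short steps, Python scripts to look and compute and a shell command to move; the robot and the scene stay as the last step left them, time stands still between calls to the robot, and variables do not carry over. Pictures are saved under pics/ and viewed, at most 10 in all, crops included, and the job is handed in when it is done.

```bash
mkdir -p pics; ls
python3 - <<'E'
from rig import r
import cv2
for n in("side","top"):
    f=r.grab_frame(n); cv2.imwrite(f"pics/{n}0.png",cv2.resize(f[:,:,::-1],(800,600),interpolation=cv2.INTER_CUBIC))
    c=r.camera_info(n); print(n,{k:__import__('numpy').round(v,3).tolist() for k,v in c.items() if k in('K','distortion','rvec','tvec')})
s=r.sense();print(s)
E
```

```text
pics
side {'K': [[386.91, 0.0, 259.612], [0.0, 386.91, 188.191], [0.0, 0.0, 1.0]], 'distortion': [-0.093, 0.0, 0.0, 0.0, 0.0], 'rvec': [2.206, -1.0, 0.384], 'tvec': [-411.021, 419.444, 951.834]}
top {'K': [[362.825, 0.0, 250.422], [0.0, 362.825, 194.328], [0.0, 0.0, 1.0]], 'distortion': [-0.096, 0.0, 0.0, 0.0, 0.0], 'rvec': [2.136, -2.121, 0.179], 'tvec': [-22.383, 601.377, 1247.443]}
{'clock': 0.1, 'qpos': array([ 1.34460374e+00,  3.53585977e-01,  1.63404148e+00, -2.16934200e-05,
        1.15524429e+00, -2.39762489e-03]), 'qvel': array([-0.00093866,  0.00056513, -0.00210775, -0.0003027 , -0.00134776,
        0.00086397]), 'joint_efforts': array([-6.75103802e-04, -6.06356692e+01, -3.42820144e+01,  7.16656132e-06,
        3.97696989e-03, -3.34274023e-05]), 'eef_pos': array([138.61546546, 608.99154632, 230.64016859]), 'tcp_rot': array([-3.14031351e+00,  1.67691092e-05,  2.91780647e+00]), 'contact_force': array([0.44168316, 0.18123496, 0.90715219]), 'wrist_torque': array([-0.03562729, -0.03254698,  0.04771862]), 'grasp_force': 0.0, 'opening': 0.998895457048177}
```

View pics/side0.png

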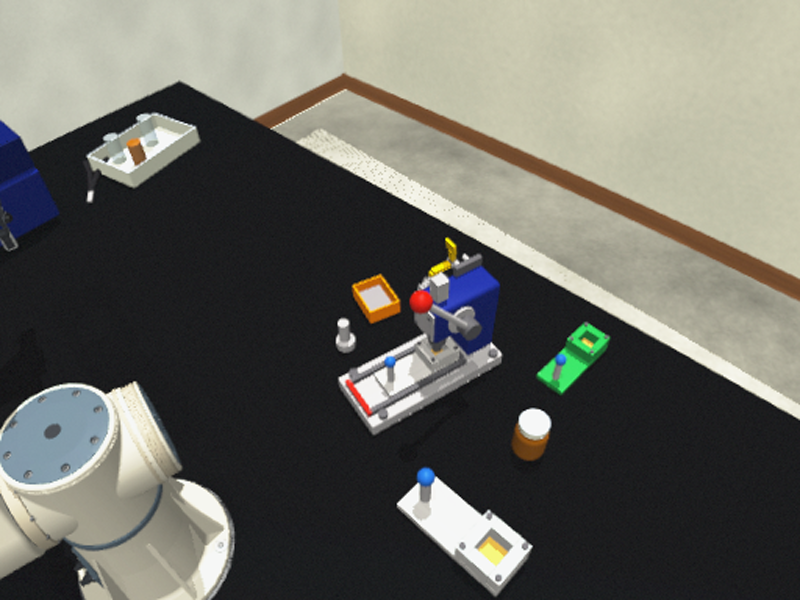

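View pics/top0.png

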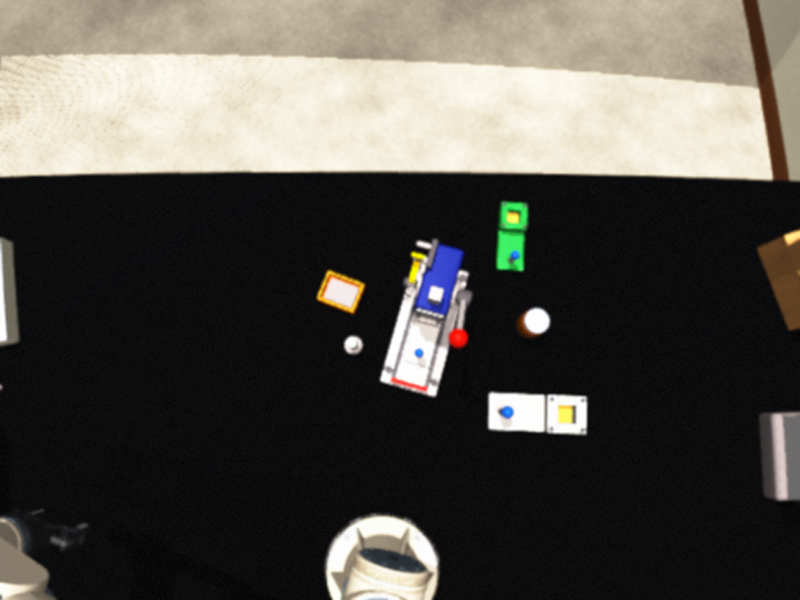

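The side view shows the press with its red stop at (358,396), ball at (421,301), knob at (390,362) and tab at (451,250). In the top view the ball is at (458,338), the knob at (419,353) and the ram top at (436,294). The press is yawed about -15° and its front faces the robot. The big white die and the green die are decoys.

```bash
cat > h.py <<'E'
import numpy as np, cv2
from rig import r
from scipy.optimize import least_squares
from scipy.spatial.transform import Rotation as Ro
S=1.5625
def proj(n,P):
    c=r.camera_info(n)
    return cv2.projectPoints(np.array(P,float).reshape(-1,1,3),np.array(c['rvec'],float),np.array(c['tvec'],float),np.array(c['K'],float),np.array(c['distortion'],float))[0][:,0]
def ball(th): a=np.radians(50)-th; return [24-165*np.sin(a),-60,165+165*np.cos(a)]
def tab(ph,d=42): a=np.radians(15)-ph; return [68-d*np.sin(a),53,211+d*np.cos(a)]
def W(p,P):
    P=np.array(P,float).reshape(-1,3); c,s=np.cos(p[2]),np.sin(p[2])
    return P@np.array([[c,-s,0],[s,c,0],[0,0,1]]).T+[p[0],p[1],0]
def blob(f,kind,u,v,rad):
    h=cv2.cvtColor(f,cv2.COLOR_RGB2HSV).astype(int);H,Sa,V=h[...,0],h[...,1],h[...,2]
    m={'red':((H<6)|(H>174))&(Sa>170)&(V>60),'blue':(H>98)&(H<116)&(Sa>130)&(V>110),'yel':(H>22)&(H<34)&(Sa>150)&(V>60)}[kind]
    yy,xx=np.mgrid[:384,:512]; m&=np.hypot(xx-u/S,yy-v/S)<rad
    return np.array([xx[m].mean(),yy[m].mean(),m.sum()])
E
python3 - <<'E'
from h import *
fs=r.grab_frame('side');ft=r.grab_frame('top')
o={'side':fs,'top':ft}
obs=[]
B={('side','ball'):blob(fs,'red',421,301,11),('top','ball'):blob(ft,'red',458,338,10),
('side','knob'):blob(fs,'blue',390,362,7),('top','knob'):blob(ft,'blue',419,353,6)}
for k,v in B.items(): print(k,v, v[:2]*S)
C={'side':{'FL':(340,377),'FR':(376,424),'RR':(501,352)},'top':{'FL':(382,383),'FR':(436,396),'ram':(436,294)}}
pts={'FL':(-185,65,30),'FR':(-185,-65,30),'RR':(115,-65,30)}
def res(p):
    out=[]
    for n in o:
        e=[];q=[]
        for k,uv in C[n].items():
            P=pts.get(k,(0,0,245+21*p[3])); e.append(P);q.append(np.array(uv)/S)
        e+= [ball(p[3]),(p[4]-105,0,97)]; q+=[B[n,'ball'][:2],B[n,'knob'][:2]]
        w=np.array([.5]*len(C[n])+[1,1])[:,None]
        out.append(((proj(n,W(p,e))-q)*w).ravel())
    return np.concatenate(out)
s=least_squares(res,[550,-50,-.25,.15,0],x_scale=[10,10,.1,.1,5],loss='soft_l1')
print(s.x.round(3)); print(res(s.x).reshape(-1,2).round(1).tolist())
p=s.x;np.save('p.npy',p)
# overlay
for n in o:
    im=o[n][:,:,::-1]; c=proj(n,W(p,(0,0,130)))[0]; x0,y0=int(c[0])-55,int(c[1])-60; z=5
    cr=cv2.resize(im[y0:y0+110,x0:x0+110],None,fx=z,fy=z,interpolation=cv2.INTER_CUBIC)
    P=[(-185,65,30),(-185,-65,30),(115,-65,30),(115,65,30),(-170,0,30),(-35,35,205),(-35,-35,205),(114,-35,205),(114,35,205),ball(p[3]),(24,-60,165),(p[4]-105,0,97),(68,53,211),tab(0),tab(0.2)]
    for i,u in enumerate(proj(n,W(p,P))):
        a=tuple(int((t-t0+.5)*z) for t,t0 in zip(u,(x0,y0))); cv2.circle(cr,a,3,(255,0,255) if i<13 else (255,255,0),1)
    cv2.imwrite(f'pics/ov_{n}.png',cr)
a=[cv2.imread(f'pics/ov_{n}.png') for n in o]; cv2.imwrite('pics/ov.png',cv2.resize(np.hstack(a),(800,400)))
E
```

```text
('side', 'ball') [268.77844311 192.61676647 167.        ] [419.96631737 300.9636976 ]
('top', 'ball') [293.3125  216.28125 128.     ] [458.30078125 337.93945312]
('side', 'knob') [249.25641026 231.15384615  39.        ] [389.46314103 361.17788462]
('top', 'knob') [267.6 225.4  15. ] [418.125  352.1875]
[ 5.90171e+02 -1.04420e+02 -2.50000e-01  1.91000e-01 -5.45000e-01]
[[-1.1, 0.6], [-1.0, 1.3], [0.2, 0.1], [0.3, 0.9], [-0.3, 0.1], [-0.4, -0.8], [0.0, -0.3], [-0.3, -0.6], [-0.3, -0.6], [0.2, -0.4]]
```

View pics/ov.png

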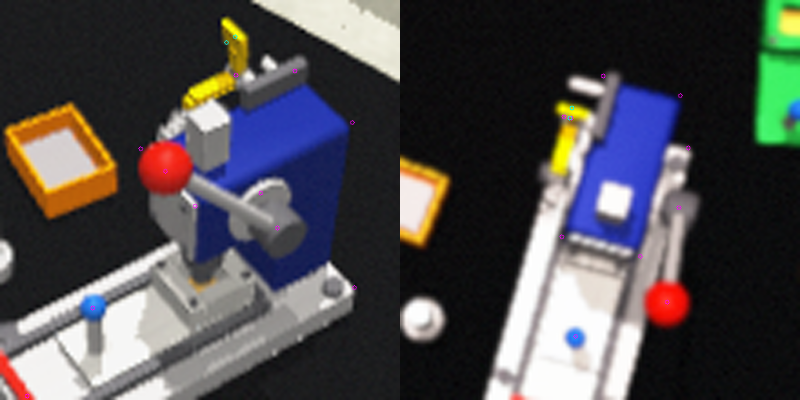

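The fit agrees with both views: die x is -0.5, lever is 0.19 rad, and the pawl is on the wheel at about 0.1 rad. The tool axes are already close to (-x, +y, -z) of the press, so I'll align them and travel over.

```bash
cat > st.py <<'E'
from h import *
s=r.sense();p=np.load('p.npy')
R=np.array([[np.cos(p[2]),-np.sin(p[2]),0],[np.sin(p[2]),np.cos(p[2]),0],[0,0,1]])
print('t',round(s['clock'],2),'press',(R.T@(s['eef_pos']-[p[0],p[1],0])).round(1),'yawerr',round(float((s['tcp_rot'][2]-p[2]+1e-9)%np.pi),3),'rpy',s['tcp_rot'].round(3),'F',(R.T@s['contact_force']).round(1),'op',round(float(s['opening']),2),'q',s['qpos'].round(2))
E
python3 -m inch '[[[-1,-1,-0.6,0,0,0.0083],[-1,-1,-0.6,0,0,0.0083],[-1,-1,-0.6,0,0,0.0083],[-1,-1,-0.6,0,0,0.0083],[-1,-1,-0.6,0,0,0.0083],[-1,-1,-0.6,0,0,0.0083],[-1,-1,-0.6,0,0,0.0083],[-1,-1,-0.6,0,0,0.0083]]]' -1 30; python3 st.py
python3 -m inch '[[[-1,-1,0,0,0,0],[-1,-1,0,0,0,0],[-1,-1,0,0,0,0],[-1,-1,0,0,0,0],[-1,-1,0,0,0,0],[-1,-1,0,0,0,0],[-1,-1,0,0,0,0],[-1,-1,0,0,0,0]]]'; python3 st.py
```

```text
clock: 0.87
eef_pos: [291.3, 367.1, 353.6]
tcp_rot: [3.14, 0.002, 2.89]
contact_force: [0.4, 1.4, 0.4]
opening: 0.005
grasp_force: 0.0
t 0.87 press [-406.2  383.   353.6] yawerr 3.14 rpy [3.14e+00 2.00e-03 2.89e+00] F [0.  1.4 0.4] op 0.0 q [ 0.9  -0.    1.8  -0.    1.35 -0.42]
clock: 1.53
eef_pos: [435.9, 122.3, 351.3]
tcp_rot: [-3.14, 0.002, 2.888]
contact_force: [-0.8, -0.0, -0.3]
opening: 0.005
grasp_force: 0.0
t 1.53 press [-205.6  181.6  351.3] yawerr 3.137 rpy [-3.140e+00  2.000e-03  2.888e+00] F [-0.7 -0.2 -0.3] op 0.0 q [ 0.27 -0.03  1.83 -0.    1.34 -1.04]
```

```bash
python3 -m inch '[[[-1,-0.635,0,0,0,0],[-1,-0.635,0,0,0,0],[-1,-0.635,0,0,0,0],[-1,-0.635,0,0,0,0],[-1,-0.635,0,0,0,0],[-1,-0.635,0,0,0,0],[-1,-0.635,0,0,0,0],[-1,-0.635,0,0,0,0]]]'; python3 st.py
python3 -m inch '[[[-0.16,0,0.2,0,0,0],[-0.16,0,0.4,0,0,0],[-0.16,0,0.53,0,0,0],[-0.16,0,0.53,0,0,0],[-0.16,0,0.53,0,0,0]]]'; python3 st.py
python3 - <<'E'
from h import *
a=[]
for n,c in(('side',(281,180)),('top',(275,180))):
    f=r.grab_frame(n)[:,:,::-1]; a.append(cv2.resize(f[c[1]-50:c[1]+50,c[0]-50:c[0]+50],(400,400),interpolation=cv2.INTER_CUBIC))
cv2.imwrite('pics/b.png',np.hstack(a))
E
```

```text
clock: 2.2
eef_pos: [596.4, -46.4, 350.4]
tcp_rot: [-3.142, -0.002, 2.89]
contact_force: [-0.3, -0.3, 0.4]
opening: 0.002
grasp_force: 0.0
t 2.2 press [ -8.3  57.7 350.4] yawerr 3.14 rpy [-3.142e+00 -2.000e-03  2.890e+00] F [-0.3 -0.4  0.4] op 0.0 q [-0.08  0.22  1.55  0.    1.37 -1.4 ]
clock: 2.62
eef_pos: [625.5, -52.4, 244.4]
tcp_rot: [-3.141, -0.004, 2.893]
contact_force: [0.8, -0.1, 0.1]
opening: 0.001
grasp_force: 0.0
t 2.62 press [ 21.3  59.1 244.4] yawerr 0.001 rpy [-3.141 -0.004  2.893] F [0.8 0.1 0.1] op 0.0 q [-0.09  0.35  1.61  0.    1.19 -1.41]
```

View pics/b.png

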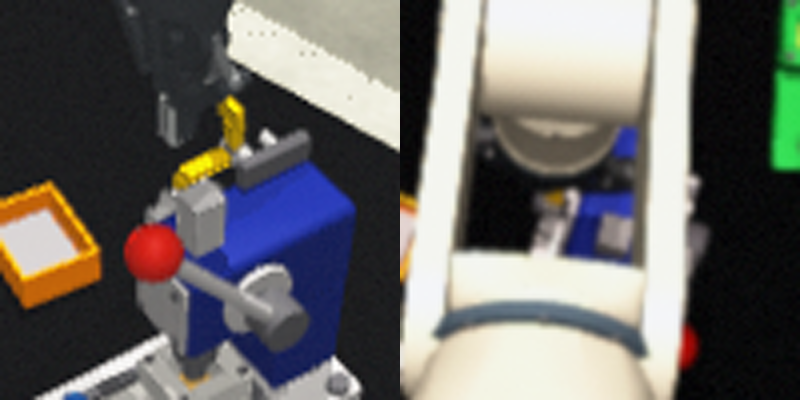

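The side crop shows the finger at (172,115), just in front of the yellow tab at (232,120) and above the pawl arm. I'll push it back, then over.

```bash
python3 -m inch '[[[-0.04,-0.028,0,0,0,0],[-0.08,-0.028,0,0,0,0],[-0.12,-0.028,0,0,0,0],[-0.16,-0.028,0,0,0,0],[-0.2,-0.028,0,0,0,0],[-0.23,-0.028,0,0,0,0],[-0.25,-0.028,0,0,0,0],[-0.25,-0.028,0,0,0,0]]]'; python3 st.py
python3 -m inch '[[[-0.03,0,0.01,0,0,0],[-0.06,0,0.03,0,0,0],[-0.09,0,0.05,0,0,0],[-0.12,0,0.06,0,0,0],[-0.15,0,0.07,0,0,0],[-0.17,0,0.08,0,0,0],[-0.17,0,0.08,0,0,0]]]'; python3 st.py
python3 - <<'E'
from h import *
f=r.grab_frame('side')[:,:,::-1]; cv2.imwrite('pics/c.png',cv2.resize(f[130:230,231:331],(500,500),interpolation=cv2.INTER_CUBIC))
E
```

```text
clock: 3.38
eef_pos: [675.0, -71.7, 245.0]
tcp_rot: [-3.142, 0.0, 2.892]
contact_force: [-0.4, -0.3, 0.0]
opening: 0.0
grasp_force: 0.0
t 3.38 press [ 74.1  52.7 245. ] yawerr 3.141 rpy [-3.142  0.     2.892] F [-0.4 -0.4  0. ] op 0.0 q [-0.11  0.42  1.49 -0.    1.22 -1.43]
clock: 3.97
eef_pos: [707.7, -80.1, 228.5]
tcp_rot: [-3.142, -0.0, 2.892]
contact_force: [-0.7, 0.1, -0.7]
opening: 0.001
grasp_force: 0.0
t 3.97 press [107.9  52.6 228.5] yawerr 3.141 rpy [-3.142 -0.     2.892] F [-0.8 -0.  -0.7] op 0.0 q [-0.11  0.49  1.43 -0.    1.22 -1.44]
```

View pics/c.png

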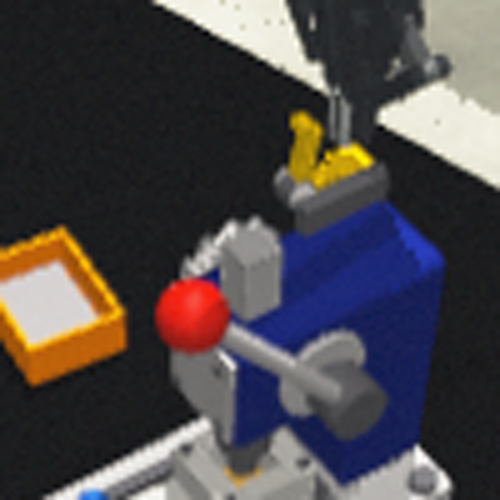

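The pawl is over: the toe points up at (303,145) and the tab lies to the rear at (348,160). I'll lift and travel to the front of the lever ball.

```bash
python3 -m inch '[[[0,0,-0.2,0,0,0],[0,0,-0.4,0,0,0],[0,0,-0.7,0,0,0],[0,0,-0.7,0,0,0],[0,0,-0.7,0,0,0]]]'; 
python3 -m inch '[[[1,0,0,0,0,0],[1,0,0,0,0,0],[1,0,0,0,0,0],[1,0,0,0,0,0],[1,0,0,0,0,0],[1,0,0,0,0,0]]]'
python3 -m inch '[[[0.18,-0.56,0,0,0,0],[0.18,-0.56,0,0,0,0],[0.18,-0.56,0,0,0,0],[0.18,-0.56,0,0,0,0],[0.18,-0.56,0,0,0,0]]]'; python3 st.py
python3 - <<'E'
from h import *
p=np.load('p.npy')
f=r.grab_frame('side');b=blob(f,'red',420,301,11)
print(b, proj('side',W(p,ball(p[3]))))
f=f[:,:,::-1]; cv2.imwrite('pics/d.png',cv2.resize(f[130:230,231:331],(500,500),interpolation=cv2.INTER_CUBIC))
E
```

```text
clock: 4.43
eef_pos: [708.9, -80.0, 376.3]
tcp_rot: [3.14, 0.009, 2.892]
contact_force: [-0.0, 1.0, -0.6]
opening: -0.003
grasp_force: 0.0
clock: 4.93
eef_pos: [507.3, -29.1, 368.8]
tcp_rot: [-3.141, -0.003, 2.892]
contact_force: [1.5, 0.5, 0.6]
opening: -0.002
grasp_force: 0.0
clock: 5.35
eef_pos: [449.8, -131.1, 369.0]
tcp_rot: [3.141, -0.0, 2.889]
contact_force: [0.2, -0.1, 0.4]
opening: 0.001
grasp_force: 0.0
t 5.35 press [-129.4  -60.5  369. ] yawerr 3.138 rpy [ 3.141 -0.     2.889] F [ 0.2 -0.1  0.4] op 0.0 q [-0.29 -0.01  1.77  0.    1.38 -1.6 ]
[268.81325301 192.64457831 166.        ] [[269.08653684 193.51474818]]
```

View pics/d.png

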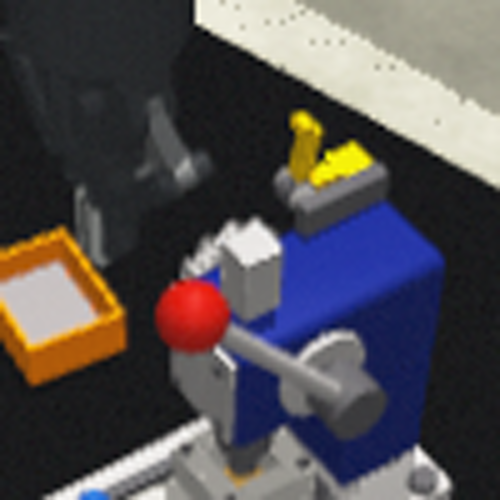

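The pawl lies back on its peg, with the toe up at (305,130) and the tab at (345,160). The lever has not moved. Now I'll lower the finger in front of the ball and push it along its arc.

```bash
python3 -m inch '[[[0,0,0.15,0,0,0],[0,0,0.3,0,0,0],[0,0,0.44,0,0,0],[0,0,0.44,0,0,0],[0,0,0.44,0,0,0]]]'; python3 st.py
python3 -m inch '[[[-0.05,0,0,0,0,0],[-0.1,0,0,0,0,0],[-0.15,0,-0.03,0,0,0],[-0.2,0,-0.06,0,0,0],[-0.25,0,-0.085,0,0,0],[-0.3,0,-0.11,0,0,0],[-0.35,0,-0.13,0,0,0],[-0.4,0,-0.145,0,0,0]]]'; python3 st.py
```

```text
clock: 5.82
eef_pos: [450.5, -128.9, 280.4]
tcp_rot: [3.141, -0.003, 2.893]
contact_force: [0.3, 0.8, 1.2]
opening: -0.0
grasp_force: 0.0
t 5.82 press [-129.3  -58.3  280.4] yawerr 0.001 rpy [ 3.141e+00 -3.000e-03  2.893e+00] F [0.1 0.8 1.2] op -0.0 q [-0.28  0.06  1.89  0.    1.19 -1.6 ]
clock: 6.48
eef_pos: [529.5, -150.1, 312.7]
tcp_rot: [-3.141, 0.001, 2.892]
contact_force: [-6.3, 0.1, 4.1]
opening: 0.001
grasp_force: 3.0
t 6.48 press [-47.5 -59.3 312.7] yawerr 3.141 rpy [-3.141e+00  1.000e-03  2.892e+00] F [-6.1 -1.5  4.1] op 0.0 q [-0.28  0.17  1.7  -0.    1.28 -1.6 ]
```

```bash
python3 -m inch '[[[-0.05,0,-0.015,0,0,0],[-0.1,0,-0.025,0,0,0],[-0.16,0,-0.03,0,0,0],[-0.22,0,-0.03,0,0,0],[-0.27,0,-0.03,0,0,0],[-0.325,0,-0.025,0,0,0],[-0.365,0,-0.02,0,0,0],[-0.4,0,-0.01,0,0,0]]]'; python3 st.py
python3 -m inch '[[[-0.025,0,0.007,0,0,0],[-0.05,0,0.015,0,0,0],[-0.06,0,0.02,0,0,0],[-0.07,0,0.024,0,0,0],[-0.07,0,0.024,0,0,0]]]'; python3 st.py
```

```text
clock: 7.15
eef_pos: [607.0, -169.8, 312.6]
tcp_rot: [-3.142, 0.001, 2.892]
contact_force: [-4.5, 0.0, 2.2]
opening: 0.001
grasp_force: 1.6
t 7.15 press [ 32.4 -59.2 312.6] yawerr 3.141 rpy [-3.142e+00  1.000e-03  2.892e+00] F [-4.4 -1.1  2.2] op 0.0 q [-0.28  0.3   1.53  0.    1.31 -1.6 ]
clock: 7.57
eef_pos: [619.5, -173.1, 307.1]
tcp_rot: [3.142, -0.0, 2.892]
contact_force: [-2.0, 0.2, 0.5]
opening: 0.004
grasp_force: 0.3
t 7.57 press [ 45.3 -59.3 307.1] yawerr 3.141 rpy [ 3.142 -0.     2.892] F [-2.  -0.3  0.5] op 0.0 q [-0.27  0.32  1.51  0.    1.31 -1.6 ]
```

Not at the stop yet, so I'll creep on in 2 mm rows.

```bash
python3 -m inch '[[[-0.01,0,0.003,0,0,0],[-0.02,0,0.006,0,0,0],[-0.02,0,0.006,0,0,0]]]' >/dev/null; python3 st.py
python3 -m inch '[[[-0.01,0,0.003,0,0,0],[-0.02,0,0.006,0,0,0],[-0.02,0,0.006,0,0,0]]]'>/dev/null; python3 st.py
```

```text
t 7.82 press [ 46.1 -59.4 306.5] yawerr 3.141 rpy [-3.141 -0.007  2.892] F [-15.8  -1.5   9.7] op -0.0 q [-0.27  0.33  1.5  -0.    1.32 -1.6 ]
t 8.07 press [ 46.5 -59.5 306.3] yawerr 3.141 rpy [-3.141 -0.014  2.892] F [-35.6  -0.9  24. ] op -0.0 q [-0.27  0.33  1.49 -0.    1.33 -1.6 ]
```

The force rises with no further motion, so the lever is at its stop. I'll back off, move above the die post and open.

```bash
python3 -m inch '[[[0.1,0,0,0,0,0],[0.2,0,0,0,0,0],[0.4,0.1,0,0,0,0],[0.78,0.3,0,0,0,0],[0.78,0.3,0,0,0,0],[0.78,0.3,0,0,0,0],[0.78,0.3,0,0,0,0],[0.78,0.3,0,0,0,0]]]' 1 30 >/dev/null; python3 st.py
python3 - <<'E'
from h import *
p=np.load('p.npy')
f=r.grab_frame('side')
print([proj('side',W(p,ball(t))).round(1).tolist() for t in(1.1,1.15,1.2,1.25)])
q=proj('side',W(p,ball(1.2)))[0]*S; print(blob(f,'red',q[0],q[1],14))
f=f[:,:,::-1]; cv2.imwrite('pics/e.png',cv2.resize(f[130:270,216:356],(560,560),interpolation=cv2.INTER_CUBIC))
E
```

```text
t 8.73 press [-101.9    0.9  305.9] yawerr 0.001 rpy [3.141e+00 3.000e-03 2.893e+00] F [0.1 0.1 0.7] op 1.0 q [-0.16  0.08  1.81 -0.    1.25 -1.48]
[[[315.7, 160.6]], [[318.1, 160.0]], [[320.4, 159.5]], [[322.7, 159.2]]]
[320.84027778 160.15972222 144.        ]
```

View pics/e.png

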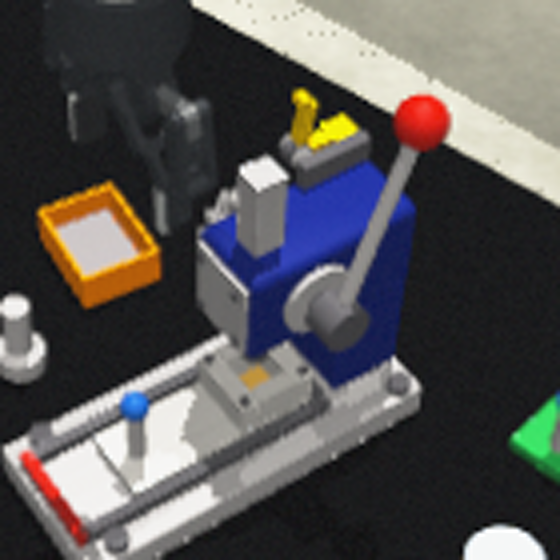

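The lever ball is at the 1.2 rad prediction, at (420,122) in the crop. The punch is out of the die and the pawl is still back. The open gripper is over the blue knob at (134,405), so I'll descend and grip it.

```bash
python3 -m inch '[[[0.0175,-0.005,0.2,0,0,0],[0.0175,-0.005,0.4,0,0,0],[0.0175,-0.005,0.6,0,0,0],[0.0175,-0.005,0.75,0,0,0],[0.0175,-0.005,0.75,0,0,0],[0.0175,-0.005,0.75,0,0,0]]]' >/dev/null; python3 st.py
python3 -m inch '[[[0,0,0.1,0,0,0],[0,0,0.2,0,0,0],[0,0,0.3,0,0,0],[0,0,0.4,0,0,0],[0,0,0.4,0,0,0],[0,0,0.4,0,0,0]]]' >/dev/null; python3 st.py
python3 -m inch '[[[0,0,0,0,0,0],[0,0,0,0,0,0],[0,0,0,0,0,0],[0,0,0,0,0,0],[0,0,0,0,0,0],[0,0,0,0,0,0],[0,0,0,0,0,0],[0,0,0,0,0,0]]]' -1 30; python3 st.py
```

```text
t 9.28 press [-106.1   -0.8  154.1] yawerr 3.141 rpy [-3.141e+00 -3.000e-03  2.891e+00] F [ 1.1 -0.3  0.3] op 1.0 q [-0.16  0.25  1.98 -0.    0.92 -1.48]
t 9.78 press [-104.8   -0.4   76.4] yawerr 3.141 rpy [3.142e+00 1.000e-03 2.891e+00] F [ 0.4 -0.1  0.9] op 1.0 q [-0.16  0.37  2.03 -0.    0.74 -1.48]
clock: 10.45
eef_pos: [487.4, -78.3, 75.6]
tcp_rot: [3.141, 0.001, 2.892]
contact_force: [-0.6, 1.4, 6.3]
opening: 0.236
grasp_force: 29.1
t 10.45 press [-1.06e+02 -1.00e-01  7.56e+01] yawerr 3.141 rpy [3.141e+00 1.000e-03 2.892e+00] F [-0.9  1.2  6.3] op 0.24 q [-0.16  0.37  2.04  0.    0.74 -1.48]
```

```bash
python3 -m inch '[[[0.03,0,0,0,0,0],[0.06,0,0,0,0,0],[0.1,0,0,0,0,0],[0.14,0,0,0,0,0],[0.17,0,0,0,0,0],[0.2,0,0,0,0,0],[0.21,0,0,0,0,0],[0.21,0,0,0,0,0]]]' >/dev/null; python3 st.py
python3 -m inch '[[[0.01,0,0,0,0,0],[0.015,0,0,0,0,0],[0.015,0,0,0,0,0]]]' >/dev/null; python3 st.py
```

```text
t 11.12 press [-148.1   -0.2   75.6] yawerr 3.142 rpy [3.141e+00 2.000e-03 2.892e+00] F [ 2.3 -0.9  7.7] op 0.23 q [-0.15  0.32  2.12 -0.    0.7  -1.48]
t 11.37 press [-150.3   -0.2   75.6] yawerr 3.142 rpy [3.141e+00 3.000e-03 2.892e+00] F [ 5.2 -0.2  5.1] op 0.24 q [-0.15  0.31  2.13 -0.    0.7  -1.47]
```

```bash
python3 -m inch '[[[0.01,0,0,0,0,0],[0.01,0,0,0,0,0]]]' >/dev/null; python3 st.py
python3 -m inch '[[[0.01,0,0,0,0,0],[0.01,0,0,0,0,0]]]' >/dev/null; python3 st.py
```

```text
t 11.53 press [-150.9   -0.2   75.8] yawerr 0.0 rpy [3.141 0.005 2.892] F [10.2 -1.2 -0.3] op 0.23 q [-0.15  0.31  2.13 -0.    0.69 -1.47]
t 11.7 press [-152.    -0.2   76.2] yawerr 0.0 rpy [3.141 0.007 2.892] F [11.  -1.7  2. ] op 0.23 q [-0.15  0.31  2.13 -0.    0.69 -1.47]
```

The pull meets resistance at the expected stop position. I'll release, lift and check.

```bash
python3 -m inch '[[[0,0,0,0,0,0],[0,0,0,0,0,0],[0,0,0,0,0,0],[0,0,0,0,0,0],[0,0,0,0,0,0],[0,0,0,0,0,0]]]' 1 >/dev/null; python3 st.py
python3 -m inch '[[[0,0,-0.2,0,0,0],[0,0,-0.4,0,0,0],[0,0,-0.6,0,0,0],[0,0,-0.8,0,0,0],[0,0,-1,0,0,0],[0,0.5,-1,0,0,0],[0,1,-1,0,0,0],[0,1,-1,0,0,0]]]' >/dev/null
python3 -m inch '[[[0,1,0,0,0,0],[0,1,0,0,0,0],[0,1,0,0,0,0],[0,1,0,0,0,0],[0,1,0,0,0,0],[0,1,0,0,0,0],[0,1,0,0,0,0]]]' >/dev/null; python3 st.py
python3 - <<'E'
from h import *
p=np.load('p.npy')
f=r.grab_frame('side');g=r.grab_frame('top')
for n,F in(('side',f),('top',g)):
    k=proj(n,W(p,[[-105-40,0,97],[-150,0,97],[-155,0,97],ball(1.2)]));print(n,k.round(1).tolist(),blob(F,'blue',k[1][0]*S,k[1][1]*S,8),blob(F,'red',*(k[3]*S),12))
a=cv2.resize(f[:,:,::-1][130:290,206:366],(400,400),interpolation=cv2.INTER_CUBIC)
b=cv2.resize(g[:,:,::-1][140:270,200:330],(400,400),interpolation=cv2.INTER_CUBIC)
cv2.imwrite('pics/f.png',np.hstack([a,b]))
E
```

```text
t 12.2 press [-155.8   -0.3   74.9] yawerr 3.141 rpy [-3.142e+00 -1.000e-03  2.892e+00] F [-1.   0.8  0.5] op 1.0 q [-0.15  0.31  2.14  0.    0.69 -1.47]
t 13.45 press [-155.9  326.1  274.3] yawerr 0.003 rpy [-3.141e+00 -1.000e-03  2.894e+00] F [-0.1 -1.5  0.8] op 1.0 q [ 0.45  0.24  1.69 -0.    1.21 -0.88]
side [[237.1, 237.7], [235.6, 238.5], [234.0, 239.4], [320.4, 159.5]] [236.15789474 238.47368421  38.        ] [320.84027778 160.15972222 144.        ]
top [[264.9, 236.2], [264.5, 237.7], [264.1, 239.1], [306.8, 162.0]] [264.58823529 238.11764706  17.        ] [307.53846154 162.55244755 143.        ]
```

View pics/f.png

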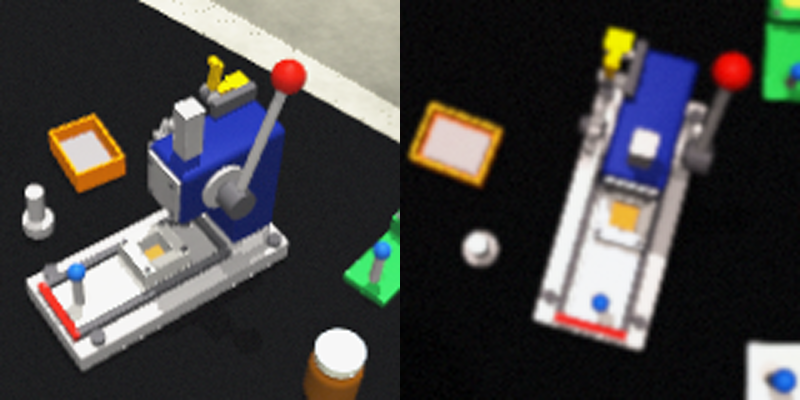

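The final views show the knob where it should be with the shoe on the stop (press x of about -150 in both). The lever is up at 1.2 rad, the pawl is on its peg, the other objects have not moved, and the arm is clear.

```bash
python3 -c "
from rig import r
print(r.sign_off())"
```

```text
the job is handed in; nothing more can be done
None
```

The job is handed in at about 13.5 s on the robot's clock: the pawl lies back on its peg, the lever is up at its stop, the die is against the red front stop to within about 1 mm as measured by camera, and nothing else on the bench was moved.

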